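Gather loose screw caps in one corner of a lab tote

TASK

Take the orange-capped glass bottle out of the blue tote and stand it upright inside the yellow taped square on the bench. Then lift the tote by its handle clear of the bench and tilt it down towards the corner with the yellow tape until all four loose red caps have slid together into that corner, and finish while still holding it steady like that in the air, so that I can pick the caps out. Leave the beaker, the tip box and the amber bottle alone.

Things in the scene. Friction and masses are not known exactly. Their poses are not given: they have to be found in the camera images.
- tote: open blue plastic tote, outside 280 mm (its x) by 190 mm (its y), walls 70 mm tall, walls and floor 4 mm thick, 0.34 to 0.55 kg, smooth and undivided inside. Origin: centre of its underside; z up. Two uprights 30 mm wide, on the outside of the long walls at their middles, carry a white handle bar. The (-x, +y) corner has yellow tape over its rim; with no turn it is the one near the robot, to its left
- tote_handle (a point): centre of the white handle bar, 138 mm above the tote's underside. The bar runs along the tote's y from wall to wall, is 20 mm thick (along the tote's x) and 24 mm tall, flat-sided; it is free to grasp within 60 mm either side of this point once the bottle is out. Axes as the tote's
- tote_corner (a point): inside corner of the tote's floor under the yellow tape (where floor and both walls meet), at (-136, +91, +4) mm in the tote's frame. Axes as the tote's
- tote_foot (a point): outside lowest point of the tote at the taped corner, at (-140, +95, 0) mm in the tote's frame; the lowest point of the tote when it is tilted that way
- bottle: clear glass bottle with an orange screw cap, 138 mm tall, 0.24 to 0.39 kg; its origin is the centre of its underside, z up. It starts standing on the tote's floor, in the half towards the tote's -x, 65 to 85 mm from the handle's middle plane
- bottle_mid (a point): centre of that bottle, 69 mm above its underside. Body 70 mm across up to 80 mm; the orange cap is 52 mm across and spans 112 to 138 mm above the underside (grasp it there, centre 56 mm above this point)
- square_mid (a point): centre of the square of yellow tape stuck flat on the black bench (height 0): 120 mm by 120 mm inside the tape, tape 19 mm wide; x and y along its sides
- cap1_mid (a point): red ribbed screw cap, 32 mm across and 18 mm tall, 10 g, lying flat and loose on the tote's floor; this point is its centre. Slippery plastic (friction about 0.2): it begins to slide at a slope of 10 to 15 degrees, and along a wall towards the corner at a tilt of about 25
- cap2_mid (a point): red ribbed screw cap, 32 mm across and 18 mm tall, 10 g, lying flat and loose on the tote's floor; this point is its centre. Slippery plastic (friction about 0.2): it begins to slide at a slope of 10 to 15 degrees, and along a wall towards the corner at a tilt of about 25
- cap3_mid (a point): red ribbed screw cap, 32 mm across and 18 mm tall, 10 g, lying flat and loose on the tote's floor; this point is its centre. Slippery plastic (friction about 0.2): it begins to slide at a slope of 10 to 15 degrees, and along a wall towards the corner at a tilt of about 25
- cap4_mid (a point): red ribbed screw cap, 32 mm across and 18 mm tall, 10 g, lying flat and loose on the tote's floor; this point is its centre. Slippery plastic (friction about 0.2): it begins to slide at a slope of 10 to 15 degrees, and along a wall towards the corner at a tilt of about 25
- beaker: bystander: empty glass beaker, 74 mm across, 90 mm tall; origin at the centre of its underside
- tip_box: bystander: blue pipette tip box with a clear lid, 122 x 86 x 68 mm; origin at the centre of its underside
- amber_bottle: bystander: small amber bottle with a black cap, 42 mm across, 85 mm tall; origin at the centre of its underside
Not all that is in view belongs to the job. Leave any purple or turquoise look-alike of the part that bears cap3_mid alone. What is shaped like the bottle but black is not meant.

How it is judged:
By the outcome, as a careful person would: the job done as asked, in the order asked, and still so for the second after the job is handed in, while the arm keeps its last pose, push and grip.
It also fails if it takes over 58 s, if anything falls off the work surface, if the arm or the gripper's body presses on something with over 40 N, if the wrist force passes 120 N, or if a joint passes its speed limit or range.

ROBOT

A 6-joint arm with a two-finger parallel gripper is mounted at the origin on the work surface. World frame = base frame: x ahead of the robot, y to its left, z up, the work surface at z = 0. Lengths are in m, angles in rad, forces in N, time in s.
With the tool pointing down it reaches from about 0.425 to 0.95 m from the base axis. Payload 3.5 kg.
Tool frame: the origin (TCP) lies midway between the tips of the shut fingers; the grasp point (between the pads) lies 19 mm behind it (arm.pinch_z is the z of the grasp point in the tool frame, in m); z points along the fingers, y is the line along which they close (so a half turn about z gives the same grasp; the last joint's range is limited). The gripper opens to 85 mm and grips with 20 to 120 N. Pads are 22 mm wide; open, the fingers measure 114 mm over their backs; the gripper's body (76 mm by 85 mm) begins 54 mm behind the grasp point. The pads swing forward as they close: fully open they stand 13 mm farther back than shut.
Start: joints at [-1.347, 0.286, 1.577, -0, 1.279, -0.15], TCP at [0.247, -0.628, 0.231] pointing down, gripper open.
Joint ranges: [-2.77, 2.77], [-0.9, 2.22], [0.21, 2.48], [-1.53, 4.67], [0.24, 2.81], [-2.84, 2.84]. Speed limits (rad/s): [2.79, 2.79, 3.14, 3.14, 3.14, 3.14].

INTERFACE

Orientations are given as [roll, pitch, yaw] about the fixed x, y, z axes, in that order (R = Rz(yaw) Ry(pitch) Rx(roll)).
In Python, from station import arm, vision, order gives the robot as it stands.
- The arm moves only by the tool arm_command, never from a script. Its argument "plan" is a list of rows, each an object with "translation": the shift along the tool's x, y, z in units of 50 mm (1.0 is 50 mm), a list of three; "delta_rot": the turn, a rotation vector about the tool's x, y, z in units of pi/2 rad (1.0 is pi/2 rad), a list of three. In form: [{"translation": [x, y, z], "delta_rot": [rx, ry, rz]}, ...]. A call has exactly 10 rows; each row shifts and turns the commanded pose from where the row before left it, along the tool's axes as they then stand; what a row does not reach is not made up. A row lasts 1/10 s, in which the tool goes at most 50 mm and 8.59 degrees, less where a joint would pass 70% of its speed; a pose out of reach is approached as far as the arm can. A call with a number of a shift or a turn outside -1 to 1 is refused whole. A call with a gripper value outside its range is refused whole. "fingers" is the opening, from 0 (shut) to 1 (fully open), set as the call begins (left out, the last holds). The fingers move at their own pace and stop on an object; "squeeze" is the grip in N (left out, the last holds). Time passes only in rows, so rows that do not move let the fingers close, or fill a call up. It gives the time, the measured TCP pose, the force, the opening and the grip force at its end, in the units of the state.
- arm.sense(): the state, without advancing time (a new reading comes with each control period).
- vision.get_image(name): name is "side" or "top"; returns a dict with "img" (384x512x3 uint8, blue, green, red), "mtx" (3x3 intrinsics, pixels), "distortion" ([k1, k2, p1, p2, k3] as OpenCV has them; the pictures are not rectified), "R" (3x3) and "t" (3): a world point X has camera coordinates R X + t. Camera axes: x right, y down, z forward; pixel columns grow to the right and rows downward; lengths in m; the calibration is good to about 2 mm. A picture is of the moment at which its call begins. There is no depth.
- order.finish_job(): hands the job in; it is judged then, once.
The state is a dict: "t": time; "joint_positions": joint angles; "dq": joint speeds; "tau": joint torques, N m; "tcp_pos": TCP position; "ee_rot": TCP orientation; "ft_force": force on the tool from outside, world axes, zero at the start; "ft_torque": the same for the moment, N m; "grip_width": opening from 0.0 (shut) to 1.0 (fully open); "grasp_force": force on a finger pad.
Only numpy, scipy, OpenCV 4.12 (cv2) and the standard library are available. Lean on these libraries where they do the work, as an engineer would, in place of code of your own. Each camera call takes 0.05 s, during which the arm holds its last target. There are 200 camera calls.

## Working session

There is one attempt and no reset: what is moved stays moved. The work goes in short steps, Python scripts to look and compute and a tool call to move; the robot and the scene stay as the last step left them, time stands still between calls to the robot, and variables do not carry over. Pictures are saved under pics/ and viewed, at most 10 in all, crops included, and the job is handed in when it is done.

Besides the shell and the picture viewer there is one more tool, called after "Emit:" in YAML: its name, and indented under it one key for each argument. arm_command: Moves the arm, as the interface text tells. Its arguments: {"type":"object","properties":{"plan":{"type":"array","items":{"type":"object","properties":{"translation":{"type":"array","items":{"type":"number"}},"delta_rot":{"type":"array","items":{"type":"number"}}}}},"fingers":{"type":"number"},"squeeze":{"type":"number"}},"required":["plan"]}

```bash
mkdir -p pics; ls
python3 - <<'E'
from station import arm, vision, order
import cv2,pickle
d={}
for n in("top","side"):
    d[n]=vision.get_image(n); cv2.imwrite(f"pics/{n}0.png",d[n]["img"])
    print(n,d[n]["R"],d[n]["t"],d[n]["mtx"],d[n]["distortion"])
pickle.dump(d,open("v0.pkl","wb"))
print(arm.sense(), arm.pinch_z)
E
```

```text
pics
top [[-0.00684373 -0.99997263  0.00281058]
 [-0.99567291  0.00655377 -0.09269574]
 [ 0.09267479 -0.00343281 -0.99569051]] [-0.02643573  0.56561226  0.90610821] [[366.69239497   0.         258.08341833]
 [  0.         366.69239497 190.28092601]
 [  0.           0.           1.        ]] [-0.10215146  0.          0.          0.          0.        ]
side [[-0.87563612 -0.48281967 -0.01210604]
 [-0.34783111  0.64781616 -0.67775198]
 [ 0.33507447 -0.58925325 -0.73519093]] [0.46198108 0.28100913 0.9012028 ] [[380.76956354   0.         251.86351652]
 [  0.         380.76956354 190.21163379]
 [  0.           0.           1.        ]] [0.01152395 0.         0.         0.         0.        ]
{'t': 0.1, 'joint_positions': array([-1.34697247e+00,  2.87109025e-01,  1.57806472e+00, -3.36562796e-06,
        1.27859067e+00, -1.50016572e-01]), 'dq': array([-0.0022075 , -0.0015869 , -0.00350469, -0.00128727,  0.00012885,
       -0.00118085]), 'tau': array([ 1.49052732e-03, -4.07289040e+01, -2.93699849e+01, -1.08866918e-04,
        3.37820100e-03,  1.74717798e-05]), 'tcp_pos': array([ 0.24638585, -0.62777503,  0.23004572]), 'ee_rot': array([-3.13944480e+00, -3.21394672e-04,  3.73841053e-01]), 'ft_force': array([ 0.17925671, -0.76717069,  0.12063269]), 'ft_torque': array([-0.04235297, -0.02916435, -0.00965364]), 'grasp_force': 0.0, 'grip_width': 1.0027859947704814} -0.0187
```

View pics/top0.png

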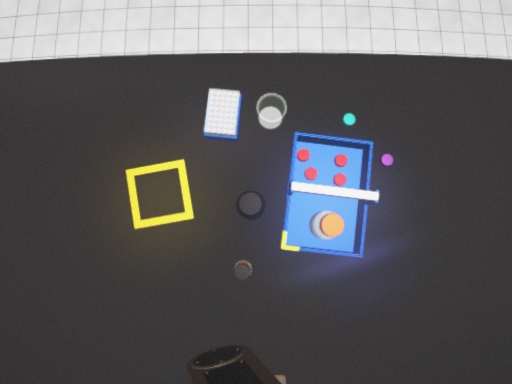

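View pics/side0.png

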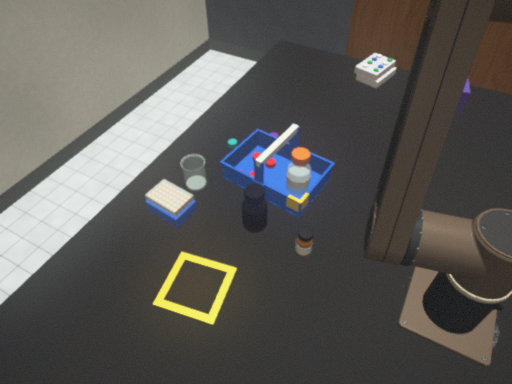

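Run:
```python
import pickle,cv2
d=pickle.load(open("v0.pkl","rb"))
c=d["top"]["img"][125:265,270:400]
cv2.imwrite("pics/c1.png",cv2.resize(c,None,fx=4,fy=4,interpolation=cv2.INTER_CUBIC))
```

```text
(no output)
```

View pics/c1.png

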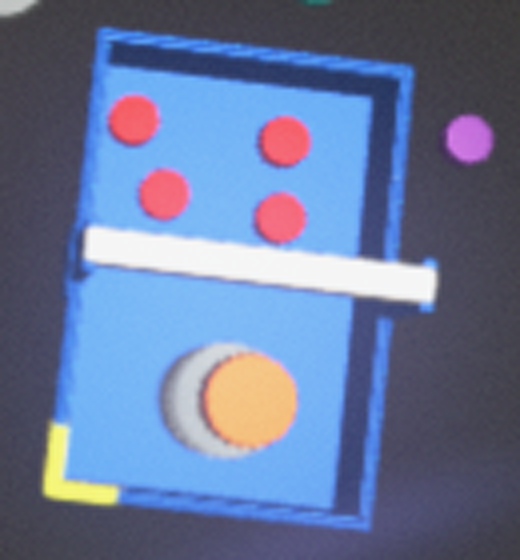

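```bash
cat > h.py <<'E'
import numpy as np,cv2,pickle
def px2w(v,uv,z):
    uv=np.array(uv,float).reshape(-1,1,2)
    n=cv2.undistortPoints(uv,v["mtx"],np.array(v["distortion"])).reshape(-1,2)
    R,t=np.array(v["R"]),np.array(v["t"]); c=-R.T@t
    d=np.c_[n,np.ones(len(n))]@R
    return c+d*((np.asarray(z)-c[2])/d[:,2])[:,None]
def w2px(v,X):
    return cv2.projectPoints(np.array(X,float).reshape(-1,3),cv2.Rodrigues(np.array(v["R"]))[0],np.array(v["t"]),v["mtx"],np.array(v["distortion"]))[0].reshape(-1,2)
E
python3 - <<'E'
from h import *
d=pickle.load(open("v0.pkl","rb"));v=d["top"]
f=lambda l:np.array(l)/4-.375+[270,125]
np.set_printoptions(precision=4,suppress=True)
r=px2w(v,f([(103,28),(412,67),(370,528),(45,497)]),.07);print("rim",r,r.mean(0))
print([np.linalg.norm(r[i]-r[i-1]) for i in range(4)])
yv=r[0]-r[1]+r[3]-r[2];xv=r[0]-r[3]+r[1]-r[2];print("yaw",np.degrees(np.arctan2(-yv[0],yv[1])),np.degrees(np.arctan2(xv[1],xv[0])))
b=px2w(v,f([(85,243),(436,285)]),.15);print("bar",b,b.mean(0),np.degrees(np.arctan2(-(b[0]-b[1])[0],(b[0]-b[1])[1])))
print("cap",px2w(v,f([(250,400)]),.142), px2w(v,f([(222,400)]),.084))
hsv=cv2.cvtColor(v["img"],cv2.COLOR_BGR2HSV)
m=cv2.inRange(hsv,(22,120,100),(38,255,255));m[:,220:]=0
c=max(cv2.findContours(m,0,2)[0],key=cv2.contourArea)
q=cv2.approxPolyDP(c,8,True)[:,0].astype(float);s=px2w(v,q,0);print("sq",q,s,s.mean(0))
print("black",px2w(v,[(250,203)],.138),"amber",px2w(v,[(243,271)],.085),"beaker",px2w(v,[(271,119)],0.),"tip",px2w(v,[(225,112)],.068))
vs=d["side"];print("sidecap",px2w(vs,[(301,155)],.142),w2px(vs,[[.6,-.2,.15]]))
print(px2w(vs,[(258,157),(297,130)],.14))
E
```

```text
rim [[ 0.7062 -0.1232  0.07  ]
 [ 0.6816 -0.3157  0.07  ]
 [ 0.3989 -0.28    0.07  ]
 [ 0.4201 -0.0837  0.07  ]] [ 0.5517 -0.2006  0.07  ]
[np.float64(0.2888940154934051), np.float64(0.1940796118390435), np.float64(0.2849063259660231), np.float64(0.19745592106892357)]
yaw -6.713149129711358 -7.5234715107456225
bar [[ 0.5643 -0.1023  0.15  ]
 [ 0.5396 -0.2983  0.15  ]] [ 0.552  -0.2003  0.15  ] -7.181576569396744
cap [[ 0.477  -0.1936  0.142 ]] [[ 0.4771 -0.1887  0.084 ]]
sq [[183. 159.]
 [125. 170.]
 [135. 229.]
 [193. 218.]] [[0.6524 0.1679 0.    ]
 [0.6245 0.3238 0.    ]
 [0.4681 0.2929 0.    ]
 [0.4965 0.1397 0.    ]] [0.5603 0.2311 0.    ]
black [[ 0.5267 -0.0116  0.138 ]] amber [[0.37   0.0067 0.085 ]] beaker [[ 0.7591 -0.0662  0.    ]] tip [[0.7579 0.051  0.068 ]]
sidecap [[ 0.4706 -0.1842  0.142 ]] [[262.6212 135.6757]]
[[ 0.5736 -0.1224  0.14  ]
 [ 0.5271 -0.2828  0.14  ]]
```

Emit:
arm_command:
  plan:
    - {"translation": [0,0,-0.1],"delta_rot": [0,0,0.0636]}
    - {"translation": [0,0,-0.1],"delta_rot": [0,0,0.0636]}
    - {"translation": [0,0,-0.1],"delta_rot": [0,0,0.0636]}
    - {"translation": [0,0,-0.1],"delta_rot": [0,0,0.0636]}
    - {"translation": [0,0,-0.1],"delta_rot": [0,0,0.0636]}
    - {"translation": [0.245,-0.656,0],"delta_rot": [0,0,0]}
    - {"translation": [0.245,-0.656,0],"delta_rot": [0,0,0]}
    - {"translation": [0.245,-0.656,0],"delta_rot": [0,0,0]}
    - {"translation": [0.245,-0.656,0],"delta_rot": [0,0,0]}
    - {"translation": [0.245,-0.656,0],"delta_rot": [0,0,0]}
  fingers: 1
  squeeze: 60

```text
t: 1.1
tcp_pos: [0.3281, -0.4717, 0.2557]
ee_rot: [-3.141, 0.001, -0.126]
ft_force: [-0.4, -0.5, 0.3]
grip_width: 1.002
grasp_force: 0.0
```

```bash
cat > g.py <<'E'
import sys,numpy as np
from scipy.spatial.transform import Rotation as Ro
from station import arm
# args: x y z [yawdeg] -> remaining shift in tool units, rotation units
a=[float(x) for x in sys.argv[1:]]
s=arm.sense();T=Ro.from_euler("xyz",s["ee_rot"])
np.set_printoptions(precision=4,suppress=True)
print(s["t"],s["tcp_pos"],np.degrees(s["ee_rot"]),"q",s["joint_positions"],"F",s["ft_force"],s["grip_width"],s["grasp_force"])
if a: print("units",T.inv().apply(np.array(a[:3])-s["tcp_pos"])/.05)
if len(a)>3: print("rot",(T.inv()*Ro.from_euler("xyz",[180,0,a[3]],degrees=True)).as_rotvec()/(np.pi/2))
E
python3 g.py .476 -.191 .255 -7.2
```

```text
1.1 [ 0.3281 -0.4717  0.2557] [-179.9415    0.0308   -7.2203] q [-1.1396  0.0484  1.8021  0.0001  1.2923  0.5572] F [-0.3753 -0.4744  0.3298] 1.0024807439393248 0.0
units [ 2.2281 -5.9421  0.0179]
rot [-0.0006  0.0003 -0.0002]
```

Emit:
arm_command:
  plan:
    - {"translation": [0.24,-0.64,0]}
    - {"translation": [0.24,-0.64,0]}
    - {"translation": [0.24,-0.64,0]}
    - {"translation": [0.24,-0.64,0]}
    - {"translation": [0.24,-0.64,0]}
    - {"translation": [0.24,-0.64,0]}
    - {"translation": [0.24,-0.64,0]}
    - {"translation": [0.24,-0.64,0]}
    - {"translation": [0.24,-0.64,0]}
    - {"translation": [0,0,0]}

```text
schema error: expected keys translation, delta_rot
```

```bash
python3 g.py .476 -.191 .110 -7.2
python3 - <<'E'
from h import *
from station import vision
v=vision.get_image("side");cv2.imwrite("pics/s2.png",cv2.resize(v["img"][100:230,210:370],None,fx=4,fy=4,interpolation=cv2.INTER_CUBIC))
E
```

```text
1.1 [ 0.3281 -0.4717  0.2557] [-179.9415    0.0308   -7.2203] q [-1.1396  0.0484  1.8021  0.0001  1.2923  0.5572] F [-0.3753 -0.4744  0.3298] 1.0024807439393248 0.0
units [ 2.2297 -5.9391  2.9179]
rot [-0.0006  0.0003 -0.0002]
```

View pics/s2.png

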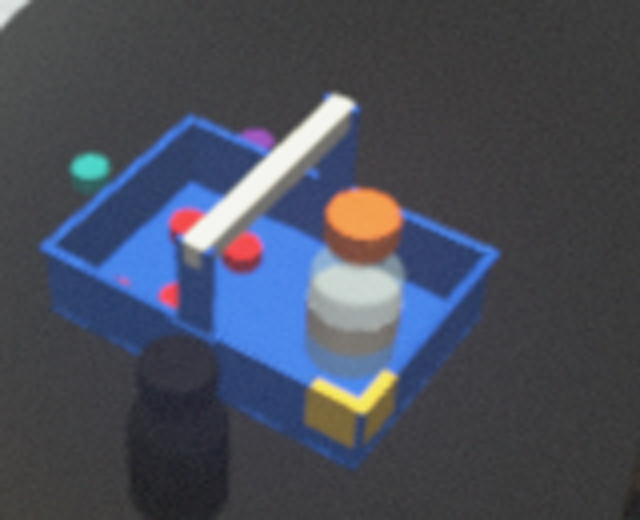

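Emit:
arm_command:
  plan:
    - {"translation": [0.24,-0.64,0],"delta_rot": [0,0,0]}
    - {"translation": [0.24,-0.64,0],"delta_rot": [0,0,0]}
    - {"translation": [0.24,-0.64,0],"delta_rot": [0,0,0]}
    - {"translation": [0.24,-0.64,0],"delta_rot": [0,0,0]}
    - {"translation": [0.24,-0.64,0],"delta_rot": [0,0,0]}
    - {"translation": [0.24,-0.64,0],"delta_rot": [0,0,0]}
    - {"translation": [0.24,-0.64,0],"delta_rot": [0,0,0]}
    - {"translation": [0.24,-0.64,0],"delta_rot": [0,0,0]}
    - {"translation": [0.24,-0.64,0],"delta_rot": [0,0,0]}
    - {"translation": [0,0,0],"delta_rot": [0,0,0]}

```text
t: 2.15
tcp_pos: [0.472, -0.1982, 0.2559]
ee_rot: [-3.14, 0.0, -0.121]
ft_force: [0.6, -0.4, 0.4]
grip_width: 1.003
grasp_force: 0.0
```

```bash
python3 g.py .476 -.190 .110 -7.2
python3 - <<'E'
from h import *
vs=pickle.load(open("v0.pkl","rb"))["side"]
f=lambda l:np.array(l)/4-.375+[210,100]
print(px2w(vs,f([(364,211)]),.142),px2w(vs,f([(190,243),(343,100)]),.15))
E
```

```text
2.15 [ 0.472  -0.1982  0.2559] [-179.9181    0.0203   -6.9449] q [-0.5965 -0.0975  1.9446  0.0012  1.2955  1.0952] F [ 0.6431 -0.3995  0.385 ] 1.0029996743853693 0.0
units [ 0.0609 -0.168   2.9183]
rot [-0.0009  0.0002  0.0028]
[[ 0.47598237 -0.1938026   0.142     ]] [[ 0.5640565  -0.0996101   0.15      ]
 [ 0.53745739 -0.29206332  0.15      ]]
```

Emit:
arm_command:
  plan:
    - {"translation": [0.03,-0.06,0.3],"delta_rot": [0,0,0]}
    - {"translation": [0.03,-0.06,0.4],"delta_rot": [0,0,0]}
    - {"translation": [0,0,0.4],"delta_rot": [0,0,0]}
    - {"translation": [0,0,0.4],"delta_rot": [0,0,0]}
    - {"translation": [0,0,0.4],"delta_rot": [0,0,0]}
    - {"translation": [0,0,0.4],"delta_rot": [0,0,0]}
    - {"translation": [0,0,0.4],"delta_rot": [0,0,0]}
    - {"translation": [0,0,0.2],"delta_rot": [0,0,0]}
    - {"translation": [0,0,0.1],"delta_rot": [0,0,0]}
    - {"translation": [0,0,0],"delta_rot": [0,0,0]}

```text
t: 3.15
tcp_pos: [0.4743, -0.1958, 0.1056]
ee_rot: [-3.141, 0.001, -0.127]
ft_force: [0.6, 0.3, -0.6]
grip_width: 0.998
grasp_force: 0.0
```

Emit:
arm_command:
  plan:
    - {"translation": [0,0,0],"delta_rot": [0,0,0]}
    - {"translation": [0,0,0],"delta_rot": [0,0,0]}
    - {"translation": [0,0,0],"delta_rot": [0,0,0]}
    - {"translation": [0,0,0],"delta_rot": [0,0,0]}
    - {"translation": [0,0,0],"delta_rot": [0,0,0]}
    - {"translation": [0,0,0],"delta_rot": [0,0,0]}
    - {"translation": [0,0,0],"delta_rot": [0,0,0]}
    - {"translation": [0,0,0],"delta_rot": [0,0,0]}
    - {"translation": [0,0,0],"delta_rot": [0,0,0]}
    - {"translation": [0,0,0],"delta_rot": [0,0,0]}
  fingers: 0
  squeeze: 60

```text
t: 4.15
tcp_pos: [0.4757, -0.1959, 0.1077]
ee_rot: [3.141, -0.002, -0.126]
ft_force: [0.9, 1.9, 6.3]
grip_width: 0.593
grasp_force: 62.5
```

```bash
python3 g.py .476 -.193 .106 -7.2
```

```text
4.15 [ 0.4757 -0.1959  0.1077] [179.9579  -0.1187  -7.1989] q [-0.5882  0.0728  2.0656  0.0003  1.0011  1.1081] F [0.885  1.9259 6.2502] 0.5934472336779867 62.47384786605835
units [-0.0008 -0.058   0.0342]
rot [ 0.0005 -0.0013  0.    ]
```

Emit:
arm_command:
  plan:
    - {"translation": [0,0,-0.1],"delta_rot": [0,0,0]}
    - {"translation": [0,0,-0.2],"delta_rot": [0,0,0]}
    - {"translation": [0,0,-0.4],"delta_rot": [0,0,0]}
    - {"translation": [0,0,-0.5],"delta_rot": [0,0,0]}
    - {"translation": [0,0,-0.5],"delta_rot": [0,0,0]}
    - {"translation": [0,0,-0.5],"delta_rot": [0,0,0]}
    - {"translation": [0,0,-0.5],"delta_rot": [0,0,0]}
    - {"translation": [0,0,-0.4],"delta_rot": [0,0,0]}
    - {"translation": [0,0,-0.3],"delta_rot": [0,0,0]}
    - {"translation": [0,0,-0.1],"delta_rot": [0,0,0]}

```text
t: 5.15
tcp_pos: [0.4752, -0.1959, 0.2831]
ee_rot: [3.14, -0.002, -0.126]
ft_force: [0.2, -0.1, -2.0]
grip_width: 0.588
grasp_force: 62.9
```

```bash
python3 g.py .560 .231 .280 -7.2
python3 - <<'E'
from h import *
from station import vision
v=vision.get_image("side");cv2.imwrite("pics/s3.png",v["img"])
E
```

```text
5.15 [ 0.4752 -0.1959  0.2831] [179.9302  -0.1295  -7.2029] q [-0.5885 -0.1133  1.9096 -0.0001  1.3427  1.108 ] F [ 0.2123 -0.0847 -1.988 ] 0.5879870099044081 62.85693883895874
units [ 0.6125 -8.6825  0.0524]
rot [ 0.0008 -0.0014 -0.    ]
```

View pics/s3.png

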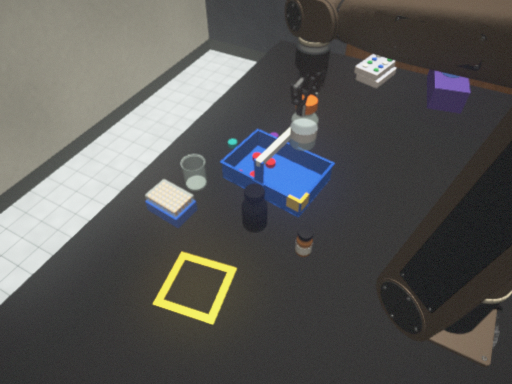

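Emit:
arm_command:
  plan:
    - {"translation": [0.03,-0.15,0],"delta_rot": [0,0,0]}
    - {"translation": [0.03,-0.3,0],"delta_rot": [0,0,0]}
    - {"translation": [0.03,-0.45,0],"delta_rot": [0,0,0]}
    - {"translation": [0.03,-0.5,0],"delta_rot": [0,0,0]}
    - {"translation": [0.03,-0.5,0],"delta_rot": [0,0,0]}
    - {"translation": [0.03,-0.5,0],"delta_rot": [0,0,0]}
    - {"translation": [0.03,-0.5,0],"delta_rot": [0,0,0]}
    - {"translation": [0.03,-0.5,0],"delta_rot": [0,0,0]}
    - {"translation": [0.03,-0.5,0],"delta_rot": [0,0,0]}
    - {"translation": [0.03,-0.5,0],"delta_rot": [0,0,0]}

```text
t: 6.2
tcp_pos: [0.5165, 0.0232, 0.2798]
ee_rot: [-3.141, 0.003, -0.125]
ft_force: [-0.5, -0.3, -3.1]
grip_width: 0.589
grasp_force: 63.0
```

Emit:
arm_command:
  plan:
    - {"translation": [0.03,-0.5,0],"delta_rot": [0,0,0]}
    - {"translation": [0.03,-0.5,0],"delta_rot": [0,0,0]}
    - {"translation": [0.03,-0.5,0],"delta_rot": [0,0,0]}
    - {"translation": [0.03,-0.5,0],"delta_rot": [0,0,0]}
    - {"translation": [0.03,-0.5,0],"delta_rot": [0,0,0]}
    - {"translation": [0.03,-0.5,0],"delta_rot": [0,0,0]}
    - {"translation": [0.03,-0.45,0],"delta_rot": [0,0,0]}
    - {"translation": [0.03,-0.4,0],"delta_rot": [0,0,0]}
    - {"translation": [0.03,-0.3,0],"delta_rot": [0,0,0]}
    - {"translation": [0.03,-0.13,0],"delta_rot": [0,0,0]}

```text
t: 7.2
tcp_pos: [0.5582, 0.2331, 0.2801]
ee_rot: [3.141, 0.002, -0.124]
ft_force: [-0.7, -0.2, -3.6]
grip_width: 0.589
grasp_force: 62.9
```

```bash
python3 g.py .560 .231 .107 -7.2
```

```text
7.2 [0.5582 0.2331 0.2801] [179.9748   0.1236  -7.0875] q [0.2279 0.1008 1.7019 0.0003 1.341  1.9223] F [-0.7461 -0.2325 -3.6152] 0.5887187731291833 62.94659614562988
units [0.0476 0.0363 3.4616]
rot [0.0003 0.0014 0.0012]
```

Emit:
arm_command:
  plan:
    - {"translation": [0,0,0.2],"delta_rot": [0,0,0]}
    - {"translation": [0,0,0.4],"delta_rot": [0,0,0]}
    - {"translation": [0,0,0.5],"delta_rot": [0,0,0]}
    - {"translation": [0,0,0.5],"delta_rot": [0,0,0]}
    - {"translation": [0,0,0.5],"delta_rot": [0,0,0]}
    - {"translation": [0,0,0.5],"delta_rot": [0,0,0]}
    - {"translation": [0,0,0.4],"delta_rot": [0,0,0]}
    - {"translation": [0,0,0.2],"delta_rot": [0,0,0]}
    - {"translation": [0,0,0.1],"delta_rot": [0,0,0]}
    - {"translation": [0,0,0.05],"delta_rot": [0,0,0]}

```text
t: 8.2
tcp_pos: [0.5592, 0.2309, 0.1138]
ee_rot: [3.142, -0.0, -0.126]
ft_force: [-0.3, 0.2, -3.2]
grip_width: 0.591
grasp_force: 63.0
```

Emit:
arm_command:
  plan:
    - {"translation": [0,0,0.04],"delta_rot": [0,0,0]}
    - {"translation": [0,0,0.04],"delta_rot": [0,0,0]}
    - {"translation": [0,0,0.02],"delta_rot": [0,0,0]}
    - {"translation": [0,0,0.02],"delta_rot": [0,0,0]}
    - {"translation": [0,0,0],"delta_rot": [0,0,0]}
    - {"translation": [0,0,0],"delta_rot": [0,0,0]}
    - {"translation": [0,0,0],"delta_rot": [0,0,0]}
    - {"translation": [0,0,0],"delta_rot": [0,0,0]}
    - {"translation": [0,0,0],"delta_rot": [0,0,0]}
    - {"translation": [0,0,0],"delta_rot": [0,0,0]}

```text
t: 9.2
tcp_pos: [0.559, 0.2312, 0.1078]
ee_rot: [-3.142, -0.0, -0.126]
ft_force: [-0.1, -0.8, -2.0]
grip_width: 0.595
grasp_force: 63.0
```

Emit:
arm_command:
  plan:
    - {"translation": [0,0,0.02],"delta_rot": [0,0,0]}
    - {"translation": [0,0,0],"delta_rot": [0,0,0]}
    - {"translation": [0,0,0.02],"delta_rot": [0,0,0]}
    - {"translation": [0,0,0],"delta_rot": [0,0,0]}
    - {"translation": [0,0,0.02],"delta_rot": [0,0,0]}
    - {"translation": [0,0,0],"delta_rot": [0,0,0]}
    - {"translation": [0,0,0],"delta_rot": [0,0,0]}
    - {"translation": [0,0,0],"delta_rot": [0,0,0]}
    - {"translation": [0,0,0],"delta_rot": [0,0,0]}
    - {"translation": [0,0,0],"delta_rot": [0,0,0]}

```text
t: 10.2
tcp_pos: [0.559, 0.2313, 0.1049]
ee_rot: [-3.142, -0.0, -0.126]
ft_force: [-0.3, -0.5, -2.7]
grip_width: 0.594
grasp_force: 63.0
```

Emit:
arm_command:
  plan:
    - {"translation": [0,0,0.02],"delta_rot": [0,0,0]}
    - {"translation": [0,0,0],"delta_rot": [0,0,0]}
    - {"translation": [0,0,0.02],"delta_rot": [0,0,0]}
    - {"translation": [0,0,0],"delta_rot": [0,0,0]}
    - {"translation": [0,0,0.01],"delta_rot": [0,0,0]}
    - {"translation": [0,0,0],"delta_rot": [0,0,0]}
    - {"translation": [0,0,0],"delta_rot": [0,0,0]}
    - {"translation": [0,0,0],"delta_rot": [0,0,0]}
    - {"translation": [0,0,0],"delta_rot": [0,0,0]}
    - {"translation": [0,0,0],"delta_rot": [0,0,0]}

```text
t: 11.2
tcp_pos: [0.5597, 0.2313, 0.1038]
ee_rot: [-3.141, -0.001, -0.126]
ft_force: [-2.2, -1.1, 4.3]
grip_width: 0.595
grasp_force: 63.8
```

Emit:
arm_command:
  plan:
    - {"translation": [0,0,0],"delta_rot": [0,0,0]}
    - {"translation": [0,0,0],"delta_rot": [0,0,0]}
    - {"translation": [0,0,0],"delta_rot": [0,0,0]}
    - {"translation": [0,0,0],"delta_rot": [0,0,0]}
    - {"translation": [0,0,0],"delta_rot": [0,0,0]}
    - {"translation": [0,0,0],"delta_rot": [0,0,0]}
    - {"translation": [0,0,0],"delta_rot": [0,0,0]}
    - {"translation": [0,0,-0.05],"delta_rot": [0,0,0]}
    - {"translation": [0,0,-0.1],"delta_rot": [0,0,0]}
    - {"translation": [0,0,-0.2],"delta_rot": [0,0,0]}
  fingers: 1

```text
t: 12.2
tcp_pos: [0.5585, 0.2311, 0.1196]
ee_rot: [3.141, 0.002, -0.126]
ft_force: [-0.0, -0.0, 0.2]
grip_width: 0.999
grasp_force: 0.0
```

Emit:
arm_command:
  plan:
    - {"translation": [0,0,-0.3],"delta_rot": [0,0,0]}
    - {"translation": [0,0,-0.5],"delta_rot": [0,0,0]}
    - {"translation": [0,0,-0.5],"delta_rot": [0,0,0]}
    - {"translation": [0,0,-0.5],"delta_rot": [0,0,0]}
    - {"translation": [0,0,-0.4],"delta_rot": [0,0,-0.09]}
    - {"translation": [0,0,-0.2],"delta_rot": [0,0,-0.09]}
    - {"translation": [0,0,0],"delta_rot": [0,0,-0.09]}
    - {"translation": [0,0,0],"delta_rot": [0,0,-0.09]}
    - {"translation": [0,0,0],"delta_rot": [0,0,-0.09]}
    - {"translation": [0,0,0],"delta_rot": [0,0,-0.09]}

```text
t: 13.2
tcp_pos: [0.5593, 0.2313, 0.2417]
ee_rot: [3.141, -0.002, 0.728]
ft_force: [0.3, -0.0, -0.2]
grip_width: 1.0
grasp_force: 0.0
```

```bash
python3 g.py .552 -.199 .24 82.8;  python3 - <<'E'
from h import *
from station import vision
v=vision.get_image("side");w=vision.get_image("top")
cv2.imwrite("pics/s4.png",np.hstack([cv2.resize(v["img"][180:340,130:270],(560,560*160//140)),])[:600])
cv2.imwrite("pics/t4.png",w["img"])
E
```

```text
13.2 [0.5593 0.2313 0.2417] [179.9399  -0.1101  41.7346] q [0.2247 0.1252 1.7454 0.     1.2688 1.0671] F [ 0.2833 -0.0294 -0.237 ] 0.9995972413279556 0.0
units [-5.8377  6.3255  0.0303]
rot [ 0.0011 -0.0009 -0.4563]
```

View pics/s4.png

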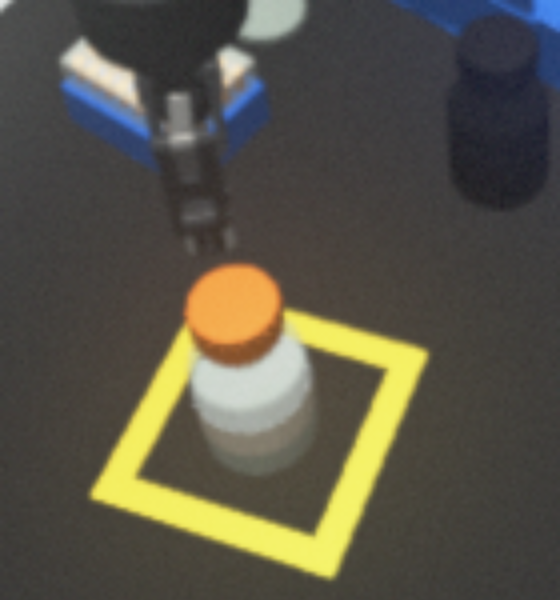

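Emit:
arm_command:
  plan:
    - {"translation": [0,0,0],"delta_rot": [0,0,-0.0913]}
    - {"translation": [0,0,0],"delta_rot": [0,0,-0.0913]}
    - {"translation": [0,0,0],"delta_rot": [0,0,-0.0913]}
    - {"translation": [0,0,0],"delta_rot": [0,0,-0.0913]}
    - {"translation": [0,0,0],"delta_rot": [0,0,-0.0913]}
    - {"translation": [-0.3,0.05,0],"delta_rot": [0,0,0]}
    - {"translation": [-0.6,0.05,0],"delta_rot": [0,0,0]}
    - {"translation": [-0.7,0.05,0],"delta_rot": [0,0,0]}
    - {"translation": [-0.7,0.1,0],"delta_rot": [0,0,0]}
    - {"translation": [-0.7,0.1,0],"delta_rot": [0,0,0]}

```text
t: 14.3
tcp_pos: [0.5565, 0.0781, 0.2406]
ee_rot: [3.14, 0.0, 1.434]
ft_force: [0.1, 0.3, 0.5]
grip_width: 1.0
grasp_force: 0.0
```

Emit:
arm_command:
  plan:
    - {"translation": [-0.7,0.08,0],"delta_rot": [0,0,0]}
    - {"translation": [-0.7,0.08,0],"delta_rot": [0,0,0]}
    - {"translation": [-0.7,0.08,0],"delta_rot": [0,0,0]}
    - {"translation": [-0.7,0.08,0],"delta_rot": [0,0,0]}
    - {"translation": [-0.7,0.08,0],"delta_rot": [0,0,0]}
    - {"translation": [-0.7,0.08,0],"delta_rot": [0,0,0]}
    - {"translation": [-0.6,0.05,0],"delta_rot": [0,0,0]}
    - {"translation": [-0.5,0.05,0],"delta_rot": [0,0,0]}
    - {"translation": [-0.25,0,0],"delta_rot": [0,0,0]}
    - {"translation": [0,0,0],"delta_rot": [0,0,0]}

```text
t: 15.3
tcp_pos: [0.5486, -0.2004, 0.2401]
ee_rot: [3.141, 0.0, 1.434]
ft_force: [0.5, -0.5, -0.2]
grip_width: 1.001
grasp_force: 0.0
```

```bash
python3 g.py .552 -.199 .119 82.8
```

```text
15.3 [ 0.5486 -0.2004  0.2401] [179.9898   0.0149  82.1698] q [-0.5238  0.0805  1.7969 -0.0002  1.264  -0.3871] F [ 0.5345 -0.514  -0.1759] 1.0008095442983735 0.0
units [0.0376 0.0631 2.423 ]
rot [ 0.0001  0.0002 -0.007 ]
```

Emit:
arm_command:
  plan:
    - {"translation": [0.04,0.06,0.2],"delta_rot": [0,0,-0.007]}
    - {"translation": [0,0,0.3],"delta_rot": [0,0,0]}
    - {"translation": [0,0,0.4],"delta_rot": [0,0,0]}
    - {"translation": [0,0,0.4],"delta_rot": [0,0,0]}
    - {"translation": [0,0,0.4],"delta_rot": [0,0,0]}
    - {"translation": [0,0,0.3],"delta_rot": [0,0,0]}
    - {"translation": [0,0,0.2],"delta_rot": [0,0,0]}
    - {"translation": [0,0,0.15],"delta_rot": [0,0,0]}
    - {"translation": [0,0,0.1],"delta_rot": [0,0,0]}
    - {"translation": [0,0,0],"delta_rot": [0,0,0]}

```text
t: 16.3
tcp_pos: [0.5523, -0.197, 0.117]
ee_rot: [-3.141, -0.0, 1.451]
ft_force: [-0.3, 1.1, -0.1]
grip_width: 1.0
grasp_force: 0.0
```

Emit:
arm_command:
  plan:
    - {"translation": [0,0,0],"delta_rot": [0,0,0]}
    - {"translation": [0,0,0],"delta_rot": [0,0,0]}
    - {"translation": [0,0,0],"delta_rot": [0,0,0]}
    - {"translation": [0,0,0],"delta_rot": [0,0,0]}
    - {"translation": [0,0,0],"delta_rot": [0,0,0]}
    - {"translation": [0,0,0],"delta_rot": [0,0,0]}
    - {"translation": [0,0,0],"delta_rot": [0,0,0]}
    - {"translation": [0,0,0],"delta_rot": [0,0,0]}
    - {"translation": [0,0,0],"delta_rot": [0,0,0]}
    - {"translation": [0,0,0],"delta_rot": [0,0,0]}
  fingers: 0
  squeeze: 110

```text
t: 17.3
tcp_pos: [0.5524, -0.1973, 0.118]
ee_rot: [-3.141, 0.0, 1.451]
ft_force: [-3.0, 0.9, 6.0]
grip_width: 0.216
grasp_force: 108.7
```

```bash
python3 g.py .552 -.199 .119 82.8
```

```text
17.3 [ 0.5524 -0.1973  0.118 ] [-179.9895    0.021    83.1249] q [-0.5157  0.2127  1.8856 -0.0005  1.0433 -0.3955] F [-2.9522  0.8599  5.9827] 0.2158457996241011 108.7187147140503
units [-0.0354 -0.0035 -0.0197]
rot [-0.0001  0.0002  0.0036]
```

Emit:
arm_command:
  plan:
    - {"translation": [0,0,-0.1],"delta_rot": [0,0,0]}
    - {"translation": [0,0,-0.2],"delta_rot": [0,0,0]}
    - {"translation": [0,0,-0.3],"delta_rot": [0,0,0]}
    - {"translation": [0,0,-0.3],"delta_rot": [0,0,0]}
    - {"translation": [0,0,-0.3],"delta_rot": [0,0,0]}
    - {"translation": [0,0,-0.3],"delta_rot": [0,0,0]}
    - {"translation": [0,0,-0.3],"delta_rot": [0,0,0]}
    - {"translation": [0,0,-0.3],"delta_rot": [0,0,0]}
    - {"translation": [0,0,-0.3],"delta_rot": [0,0,0]}
    - {"translation": [0,0,-0.3],"delta_rot": [0,0,0]}
  squeeze: 120

```text
t: 18.3
tcp_pos: [0.5524, -0.197, 0.2536]
ee_rot: [3.142, -0.0, 1.451]
ft_force: [0.6, -0.4, -5.8]
grip_width: 0.22
grasp_force: 117.5
```

Emit:
arm_command:
  plan:
    - {"translation": [0,0,-0.3],"delta_rot": [0,0,0]}
    - {"translation": [0,0,-0.3],"delta_rot": [0,0,0]}
    - {"translation": [0,0,-0.3],"delta_rot": [0,0,0]}
    - {"translation": [0,0,-0.3],"delta_rot": [0,0,0]}
    - {"translation": [0,0,-0.3],"delta_rot": [0,0,0]}
    - {"translation": [0,0,-0.3],"delta_rot": [0,0,0]}
    - {"translation": [0,0,-0.3],"delta_rot": [0,0,0]}
    - {"translation": [0,0,-0.3],"delta_rot": [0,0,0]}
    - {"translation": [0,0,-0.2],"delta_rot": [0,0,0]}
    - {"translation": [0,0,-0.1],"delta_rot": [0,0,0]}

```text
t: 19.3
tcp_pos: [0.5527, -0.1973, 0.3891]
ee_rot: [3.14, 0.001, 1.451]
ft_force: [0.5, 0.0, -5.1]
grip_width: 0.216
grasp_force: 117.5
```

```bash
python3 g.py
```

```text
19.3 [ 0.5527 -0.1973  0.3891] [179.8858   0.0483  83.1104] q [-0.5156  0.0146  1.5986 -0.      1.5262 -0.3954] F [ 0.4683  0.0421 -5.0788] 0.21593848696228837 117.54040002822876
```

Emit:
arm_command:
  plan:
    - {"translation": [0,0,0],"delta_rot": [-0.007,-0.007,0]}
    - {"translation": [0,0,0],"delta_rot": [-0.015,-0.015,0]}
    - {"translation": [0,0,0],"delta_rot": [-0.015,-0.015,0]}
    - {"translation": [0,0,0],"delta_rot": [-0.015,-0.015,0]}
    - {"translation": [0,0,0],"delta_rot": [-0.015,-0.015,0]}
    - {"translation": [0,0,0],"delta_rot": [-0.015,-0.015,0]}
    - {"translation": [0,0,0],"delta_rot": [-0.015,-0.015,0]}
    - {"translation": [0,0,0],"delta_rot": [-0.015,-0.015,0]}
    - {"translation": [0,0,0],"delta_rot": [-0.015,-0.015,0]}
    - {"translation": [0,0,0],"delta_rot": [-0.015,-0.015,0]}

```text
t: 20.3
tcp_pos: [0.5516, -0.1964, 0.3854]
ee_rot: [2.918, 0.22, 1.426]
ft_force: [-0.6, 0.0, -5.1]
grip_width: 0.214
grasp_force: 117.6
```

Emit:
arm_command:
  plan:
    - {"translation": [0,0,0],"delta_rot": [-0.015,-0.015,0]}
    - {"translation": [0,0,0],"delta_rot": [-0.015,-0.015,0]}
    - {"translation": [0,0,0],"delta_rot": [-0.015,-0.015,0]}
    - {"translation": [0,0,0],"delta_rot": [-0.015,-0.015,0]}
    - {"translation": [0,0,0],"delta_rot": [-0.015,-0.015,0]}
    - {"translation": [0,0,0],"delta_rot": [-0.015,-0.015,0]}
    - {"translation": [0,0,0],"delta_rot": [-0.015,-0.015,0]}
    - {"translation": [0,0,0],"delta_rot": [-0.015,-0.015,0]}
    - {"translation": [0,0,0],"delta_rot": [-0.007,-0.007,0]}
    - {"translation": [0,0,0],"delta_rot": [0,0,0]}

```text
t: 21.3
tcp_pos: [0.5515, -0.1963, 0.3853]
ee_rot: [2.697, 0.407, 1.357]
ft_force: [0.1, 0.2, -5.9]
grip_width: 0.218
grasp_force: 117.7
```

```bash
python3 g.py;  python3 - <<'E'
from h import *
from station import vision
v=vision.get_image("side");w=vision.get_image("top")
cv2.imwrite("pics/s5.png",v["img"])
cv2.imwrite("pics/t5.png",cv2.resize(w["img"][100:300,230:450],None,fx=3,fy=3))
E
```

```text
21.3 [ 0.5515 -0.1963  0.3853] [154.5398  23.3417  77.7749] q [-0.3983 -0.2386  1.9113 -0.3382  0.9641 -0.1559] F [ 0.1382  0.1805 -5.8553] 0.21783976041001463 117.72358417510986
```

View pics/s5.png

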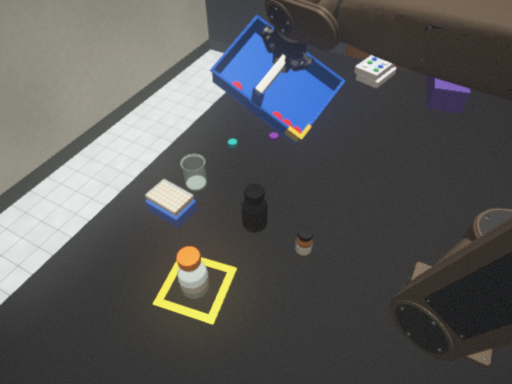

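View pics/t5.png

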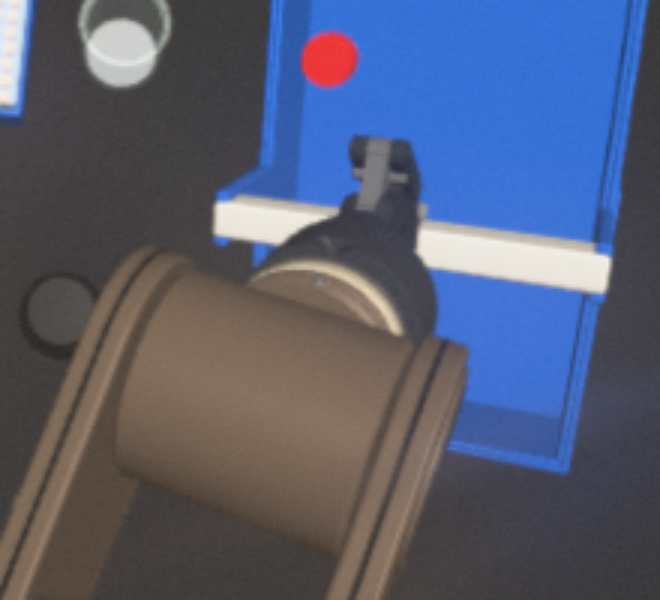

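Emit:
arm_command:
  plan:
    - {"translation": [0,0,0],"delta_rot": [-0.01,0,0]}
    - {"translation": [0,0,0],"delta_rot": [-0.01,0,0]}
    - {"translation": [0,0,0],"delta_rot": [-0.01,0,0]}
    - {"translation": [0,0,0],"delta_rot": [-0.01,0,0]}
    - {"translation": [0,0,0],"delta_rot": [-0.01,0,0]}
    - {"translation": [0,0,0],"delta_rot": [-0.01,0,0]}
    - {"translation": [0,0,0],"delta_rot": [-0.01,0,0]}
    - {"translation": [0,0,0],"delta_rot": [-0.01,0,0]}
    - {"translation": [0,0,0],"delta_rot": [-0.01,0,0]}
    - {"translation": [0,0,0],"delta_rot": [0,0,0]}

```text
t: 22.4
tcp_pos: [0.5521, -0.197, 0.387]
ee_rot: [2.552, 0.409, 1.356]
ft_force: [0.6, 1.0, -5.1]
grip_width: 0.214
grasp_force: 117.5
```

```bash
python3 g.py;  python3 - <<'E'
from h import *
from station import vision
v=vision.get_image("side");pickle.dump(v,open("v6.pkl","wb"))
cv2.imwrite("pics/s6.png",cv2.resize(v["img"][0:150,195:360],None,fx=4,fy=4,interpolation=cv2.INTER_CUBIC))
E
```

```text
22.4 [ 0.5521 -0.197   0.387 ] [146.2129  23.4409  77.6976] q [-0.4276 -0.3106  1.9944 -0.2903  0.8017 -0.2071] F [ 0.5669  1.0393 -5.0703] 0.21379598362611293 117.54607915878296
```

View pics/s6.png

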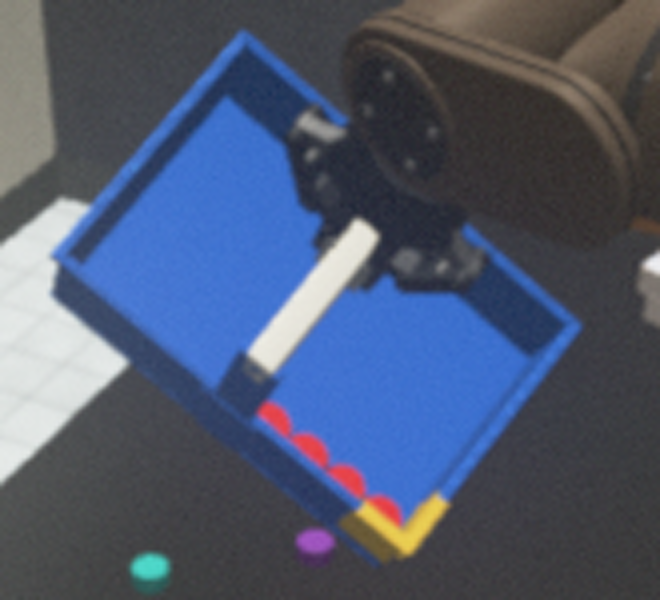

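```bash
cat > m.py <<'E'
from h import *
from scipy.spatial.transform import Rotation as Ro
from scipy.optimize import least_squares
def tote(s):
    T=Ro.from_euler("xyz",s["ee_rot"]).as_matrix()
    R=np.c_[T[:,1],T[:,0],-T[:,2]]
    o=np.array(s["tcp_pos"])+T@[0,0,-.020]-R@[0,0,.138]
    return R,o
def look(v,s):
    R,o=tote(s)
    print("slopes deg toward -x %.1f +y %.1f total %.1f"%(*np.degrees(np.arcsin([R[2,0],-R[2,1]])),np.degrees(np.arccos(R[2,2]))),"foot z %.3f"%(o+R@[-.14,.095,0])[2])
    w=dict(v);w["R"]=np.array(v["R"])@R;w["t"]=np.array(v["R"])@o+v["t"]
    h=cv2.cvtColor(v["img"],cv2.COLOR_BGR2HSV)
    m=((h[...,0]<6)|(h[...,0]>174))&(h[...,1]>140)&(h[...,2]>90)
    yx=np.argwhere(m);p=px2w(w,yx[:,::-1],.022)*1000
    p=p[(abs(p[:,0])<150)&(abs(p[:,1])<110)]
    H=np.histogram2d(p[:,0],p[:,1],bins=[np.arange(-144,145,12),np.arange(-108,109,12)])[0].astype(int)
    print("rows x from -144 step 12 (taped corner top right); cols y -108..108")
    for i,r in enumerate(H):
        if r.sum(): print("%5d"%(-138+12*i)," ".join("%2d"%k if k else " ." for k in r))
if __name__=="__main__":
    from station import arm,vision
    import sys
    s=arm.sense()
    look(pickle.load(open("v6.pkl","rb")) if len(sys.argv)>1 else vision.get_image("side"),s)
E
python3 m.py old
```

```text
slopes deg toward -x 30.7 +y 23.4 total 40.3 foot z 0.188
rows x from -144 step 12 (taped corner top right); cols y -108..108
 -126  .  .  .  .  .  .  .  .  .  .  .  .  .  . 10  .  .  .
 -114  .  .  .  .  .  .  .  .  .  .  .  .  .  .  8  .  .  .
 -102  .  .  .  .  .  .  .  .  .  .  .  .  .  .  4  .  .  .
  -90  .  .  .  .  .  .  .  .  .  .  .  .  .  . 16  .  .  .
  -78  .  .  .  .  .  .  .  .  .  .  .  .  .  .  6  .  .  .
  -66  .  .  .  .  .  .  .  .  .  .  .  .  .  .  7  .  .  .
  -54  .  .  .  .  .  .  .  .  .  .  .  .  .  . 14  .  .  .
  -42  .  .  .  .  .  .  .  .  .  .  .  .  .  .  3  .  .  .
  -30  .  .  .  .  .  .  .  .  .  .  .  .  .  . 14  .  .  .
  -18  .  .  .  .  .  .  .  .  .  .  .  .  .  . 11  .  .  .
```

Emit:
arm_command:
  plan:
    - {"translation": [0,0,0],"delta_rot": [0,0.03,0]}
    - {"translation": [0,0,0],"delta_rot": [0,0.05,0]}
    - {"translation": [0,0,0],"delta_rot": [0,0.05,0]}
    - {"translation": [0,0,0],"delta_rot": [0,0.05,0]}
    - {"translation": [0,0,0],"delta_rot": [0,0.05,0]}
    - {"translation": [0,0,0],"delta_rot": [0,0.05,0]}
    - {"translation": [0,0,0],"delta_rot": [0,0.05,0]}
    - {"translation": [0,0,0],"delta_rot": [0,0.04,0]}
    - {"translation": [0,0,0],"delta_rot": [0,0.03,0]}
    - {"translation": [0,0,0],"delta_rot": [0,0,0]}

```text
t: 23.45
tcp_pos: [0.5523, -0.1994, 0.3869]
ee_rot: [2.603, -0.122, 1.689]
ft_force: [-1.1, -0.8, -5.3]
grip_width: 0.214
grasp_force: 117.7
```

```bash
python3 g.py;  python3 m.py
```

```text
23.45 [ 0.5523 -0.1994  0.3869] [149.1646  -7.0071  96.7918] q [-0.7182 -0.1977  1.8644  0.5011  1.2175 -0.9179] F [-1.0721 -0.7929 -5.3438] 0.21426731651666348 117.70677208900452
slopes deg toward -x 30.6 +y -7.0 total 31.5 foot z 0.227Traceback (most recent call last):
  File "m.py", line 25, in <module>
    look(pickle.load(open("v6.pkl","rb")) if len(sys.argv)>1 else vision.get_image("side"),s)
    ~~~~^^^^^^^^^^^^^^^^^^^^^^^^^^^^^^^^^^^^^^^^^^^^^^^^^^^^^^^^^^^^^^^^^^^^^^^^^^^^^^^^^^^^^
  File "m.py", line 15, in look
    yx=np.argwhere(m);p=px2w(w,yx[:,::-1],.022)*1000
                        ~~~~^^^^^^^^^^^^^^^^^^^
  File "h.py", line 4, in px2w
    n=cv2.undistortPoints(uv,v["mtx"],np.array(v["distortion"])).reshape(-1,2)
      ~~~~~~~~~~~~~~~~~~~^^^^^^^^^^^^^^^^^^^^^^^^^^^^^^^^^^^^^^^
cv2.error: OpenCV(4.12.0) /io/opencv/modules/calib3d/src/undistort.dispatch.cpp:347: error: (-215:Assertion failed) CV_IS_MAT(_src) && CV_IS_MAT(_dst) && (_src->rows == 1 || _src->cols == 1) && (_dst->rows == 1 || _dst->cols == 1) && _src->cols + _src->rows - 1 == _dst->rows + _dst->cols - 1 && (CV_MAT_TYPE(_src->type) == CV_32FC2 || CV_MAT_TYPE(_src->type) == CV_64FC2) && (CV_MAT_TYPE(_dst->type) == CV_32FC2 || CV_MAT_TYPE(_dst->type) == CV_64FC2) in function 'cvUndistortPointsInternal'
```

Emit:
arm_command:
  plan:
    - {"translation": [0,0,0],"delta_rot": [0,0.04,0]}
    - {"translation": [0,0,0],"delta_rot": [0,0.04,0]}
    - {"translation": [0,0,0],"delta_rot": [0,0.04,0]}
    - {"translation": [0,0,0],"delta_rot": [0,0,0]}
    - {"translation": [0,0,0],"delta_rot": [0,-0.04,0]}
    - {"translation": [0,0,0],"delta_rot": [0,-0.05,0]}
    - {"translation": [0,0,0],"delta_rot": [0,-0.05,0]}
    - {"translation": [0,0,0],"delta_rot": [0,-0.05,0]}
    - {"translation": [0,0,0],"delta_rot": [0,-0.05,0]}
    - {"translation": [0,0,0],"delta_rot": [0,-0.05,0]}

```text
t: 24.5
tcp_pos: [0.5522, -0.1963, 0.3881]
ee_rot: [2.601, 0.107, 1.554]
ft_force: [0.8, -1.0, -5.7]
grip_width: 0.214
grasp_force: 117.7
```

```bash
sed -i 's/    yx=np.argwhere(m);/    yx=np.argwhere(m)\n    if len(yx)<3: return print("no red")\n    /' m.py; python3 m.py
```

```text
slopes deg toward -x 30.8 +y 6.1 total 31.5 foot z 0.206
no red
```

Emit:
arm_command:
  plan:
    - {"translation": [0,0,0],"delta_rot": [0,-0.04,0]}
    - {"translation": [0,0,0],"delta_rot": [0,-0.04,0]}
    - {"translation": [0,0,0],"delta_rot": [0,-0.04,0]}
    - {"translation": [0,0,0],"delta_rot": [0,-0.04,0]}
    - {"translation": [0,0,0],"delta_rot": [0,-0.02,0]}
    - {"translation": [0,0,0],"delta_rot": [0,0,0]}
    - {"translation": [0,0,0],"delta_rot": [0,0,0]}
    - {"translation": [0,0,0],"delta_rot": [0,0,0]}
    - {"translation": [0,0,0],"delta_rot": [0,0,0]}
    - {"translation": [0,0,0],"delta_rot": [0,0,0]}

```text
t: 25.55
tcp_pos: [0.5523, -0.1974, 0.3874]
ee_rot: [2.569, 0.343, 1.402]
ft_force: [-0.5, -0.0, -5.8]
grip_width: 0.216
grasp_force: 117.6
```

```bash
python3 m.py
```

```text
slopes deg toward -x 30.7 +y 19.7 total 37.7 foot z 0.191
rows x from -144 step 12 (taped corner top right); cols y -108..108
 -126  .  .  .  .  .  .  .  .  .  .  .  .  .  .  5  .  .  .
 -114  .  .  .  .  .  .  .  .  .  .  .  .  .  .  2  .  .  .
  -90  .  .  .  .  .  .  .  .  .  .  .  .  .  .  7  .  .  .
  -78  .  .  .  .  .  .  .  .  .  .  .  .  .  .  1  .  .  .
  -66  .  .  .  .  .  .  .  .  .  .  .  .  .  .  1  .  .  .
  -54  .  .  .  .  .  .  .  .  .  .  .  .  .  .  7  .  .  .
  -30  .  .  .  .  .  .  .  .  .  .  .  .  .  .  4  .  .  .
  -18  .  .  .  .  .  .  .  .  .  .  .  .  .  .  4  .  .  .
```

Emit:
arm_command:
  plan:
    - {"translation": [0,0,0],"delta_rot": [0,0.03,0]}
    - {"translation": [0,0,0],"delta_rot": [0,0.05,0]}
    - {"translation": [0,0,0],"delta_rot": [0,0.05,0]}
    - {"translation": [0,0,0],"delta_rot": [0,0.05,0]}
    - {"translation": [0,0,0],"delta_rot": [0,0.05,0]}
    - {"translation": [0,0,0],"delta_rot": [0,0.05,0]}
    - {"translation": [0,0,0],"delta_rot": [0,0.05,0]}
    - {"translation": [0,0,0],"delta_rot": [0,0.05,0]}
    - {"translation": [0,0,0],"delta_rot": [0,0.05,0]}
    - {"translation": [0,0,0],"delta_rot": [0,0.05,0]}

```text
t: 26.6
tcp_pos: [0.5524, -0.1991, 0.3876]
ee_rot: [2.579, -0.296, 1.8]
ft_force: [0.4, 0.3, -6.0]
grip_width: 0.219
grasp_force: 117.8
```

```bash
python3 m.py
```

```text
slopes deg toward -x 30.7 +y -17.0 total 36.0 foot z 0.248
no red
```

Emit:
arm_command:
  plan:
    - {"translation": [0,0,0],"delta_rot": [0,0.04,0]}
    - {"translation": [0,0,0],"delta_rot": [0,0.03,0]}
    - {"translation": [0,0,0],"delta_rot": [0,0,0]}
    - {"translation": [0,0,0],"delta_rot": [0,-0.05,0]}
    - {"translation": [0,0,0],"delta_rot": [0,-0.06,0]}
    - {"translation": [0,0,0],"delta_rot": [0,-0.06,0]}
    - {"translation": [0,0,0],"delta_rot": [0,-0.06,0]}
    - {"translation": [0,0,0],"delta_rot": [0,-0.06,0]}
    - {"translation": [0,0,0],"delta_rot": [0,-0.06,0]}
    - {"translation": [0,0,0],"delta_rot": [0,-0.06,0]}

```text
t: 27.65
tcp_pos: [0.5521, -0.1966, 0.3883]
ee_rot: [2.596, 0.161, 1.52]
ft_force: [-0.2, -0.3, -6.2]
grip_width: 0.214
grasp_force: 117.9
```

```bash
python3 m.py
```

```text
slopes deg toward -x 30.8 +y 9.2 total 32.4 foot z 0.202
rows x from -144 step 12 (taped corner top right); cols y -108..108
 -138  .  .  2  3  .  3  .  1  3  .  .  .  .  .  .  .  .  .
 -126  .  2 16 14 14 15 16 16 16 12  .  .  .  1  .  .  .  .
 -114  .  4 13 15 15 16 15 15 16 13  .  .  1  .  .  .  .  .
 -102  .  .  1  2  1  1  2  .  3  .  .  .  .  .  .  .  .  .
```

Emit:
arm_command:
  plan:
    - {"translation": [0,0,0],"delta_rot": [0,-0.03,0]}
    - {"translation": [0,0,0],"delta_rot": [0,-0.02,0]}
    - {"translation": [0,0,0],"delta_rot": [0,-0.02,0]}
    - {"translation": [0,0,0],"delta_rot": [0,0,0]}
    - {"translation": [0,0,0],"delta_rot": [0,0,0]}
    - {"translation": [0,0,0],"delta_rot": [0,0,0]}
    - {"translation": [0,0,0],"delta_rot": [0,0,0]}
    - {"translation": [0,0,0],"delta_rot": [0,0,0]}
    - {"translation": [0,0,0],"delta_rot": [0,0,0]}
    - {"translation": [0,0,0],"delta_rot": [0,0,0]}

```text
t: 28.7
tcp_pos: [0.5524, -0.1972, 0.3873]
ee_rot: [2.587, 0.25, 1.464]
ft_force: [-0.4, 0.3, -5.4]
grip_width: 0.217
grasp_force: 117.8
```

```bash
python3 m.py
```

```text
slopes deg toward -x 30.7 +y 14.3 total 34.6 foot z 0.195
rows x from -144 step 12 (taped corner top right); cols y -108..108
 -138  .  .  3  2  .  1  2  1  2  1  .  .  .  .  .  .  .  .
 -126  .  3 16 17 15 17 15 15 18 11  .  .  .  6  .  .  .  .
 -114  .  4 15 15 13 16 16 17 16 14  1  .  .  4  .  .  .  .
 -102  .  .  .  3  .  2  2  .  3  1  .  .  .  .  .  .  .  .
```

Emit:
arm_command:
  plan:
    - {"translation": [0,0,0],"delta_rot": [0.03,0.03,0]}
    - {"translation": [0,0,0],"delta_rot": [0.045,0.03,0]}
    - {"translation": [0,0,0],"delta_rot": [0.05,0.03,0]}
    - {"translation": [0,0,0],"delta_rot": [0.05,0.01,0]}
    - {"translation": [0,0,0],"delta_rot": [0.05,0,0]}
    - {"translation": [0,0,0],"delta_rot": [0.05,0,0]}
    - {"translation": [0,0,0],"delta_rot": [0.05,0,0]}
    - {"translation": [0,0,0],"delta_rot": [0.05,0,0]}
    - {"translation": [0,0,0],"delta_rot": [0.04,0,0]}
    - {"translation": [0,0,0],"delta_rot": [0.02,0,0]}

```text
t: 29.75
tcp_pos: [0.5542, -0.1974, 0.3873]
ee_rot: [-3.003, 0.11, 1.533]
ft_force: [-0.3, -0.2, -5.1]
grip_width: 0.214
grasp_force: 117.8
```

```bash
python3 m.py; python3 g.py
```

```text
slopes deg toward -x -7.9 +y 6.3 total 10.1 foot z 0.280
no red
29.8 [ 0.554  -0.1973  0.3869] [-171.9699    6.2626   87.8389] q [-0.4483  0.0797  1.5419 -0.1555  1.6057 -0.4017] F [-0.2305 -0.0061 -5.9156] 0.219174676906103 117.67927765846252
```

Caps static presumably; now the quick +y tilt and then −x.

Emit:
arm_command:
  plan:
    - {"translation": [0,0,0],"delta_rot": [0,-0.09,0]}
    - {"translation": [0,0,0],"delta_rot": [0,-0.09,0]}
    - {"translation": [0,0,0],"delta_rot": [0,-0.08,0]}
    - {"translation": [0,0,0],"delta_rot": [-0.04,-0.02,0]}
    - {"translation": [0,0,0],"delta_rot": [-0.08,0,0]}
    - {"translation": [0,0,0],"delta_rot": [-0.08,0,0]}
    - {"translation": [0,0,0],"delta_rot": [-0.08,0,0]}
    - {"translation": [0,0,0],"delta_rot": [-0.08,0,0]}
    - {"translation": [0,0,0],"delta_rot": [-0.06,0,0]}
    - {"translation": [0,0,0],"delta_rot": [0,0,0]}

```text
t: 30.8
tcp_pos: [0.5497, -0.1969, 0.3854]
ee_rot: [2.649, 0.541, 1.6]
ft_force: [-1.6, 0.2, -6.4]
grip_width: 0.212
grasp_force: 118.1
```

```bash
python3 m.py; python3 g.py
```

```text
slopes deg toward -x 23.9 +y 31.0 total 41.0 foot z 0.191
rows x from -144 step 12 (taped corner top right); cols y -108..108
 -138  .  .  .  .  .  .  .  3  .  1  1  .  .  .  .  .  .  .
 -126  .  .  .  .  .  . 11 19 12 18 17 10 15  9 10  .  .  .
 -114  .  .  .  .  .  . 11 19 15 19 17 19 18 20 14  .  .  .
 -102  .  .  .  .  .  .  .  5  2  3  5  3  9  8  .  .  .  .
30.85 [ 0.5505 -0.1972  0.3862] [151.7937  31.075   91.6912] q [-0.4329 -0.3215  2.0074 -0.2818  0.7835 -0.4711] F [-0.1337  0.4219 -6.4411] 0.21605110018774026 118.01968574523926
```

Emit:
arm_command:
  plan:
    - {"translation": [0,0,0],"delta_rot": [0.03,0,0]}
    - {"translation": [0,0,0],"delta_rot": [0.05,0,0]}
    - {"translation": [0,0,0],"delta_rot": [0.05,0,0]}
    - {"translation": [0,0,0],"delta_rot": [0.05,0,0]}
    - {"translation": [0,0,0],"delta_rot": [0.05,0,0]}
    - {"translation": [0,0,0],"delta_rot": [0.05,0,0]}
    - {"translation": [0,0,0],"delta_rot": [0.05,0,0]}
    - {"translation": [0,0,0],"delta_rot": [0.05,0,0]}
    - {"translation": [0,0,0],"delta_rot": [0.05,0,0]}
    - {"translation": [0,0,0],"delta_rot": [0.05,0,0]}

```text
t: 31.85
tcp_pos: [0.5547, -0.1966, 0.388]
ee_rot: [-2.886, 0.544, 1.599]
ft_force: [-0.3, 0.9, -5.9]
grip_width: 0.218
grasp_force: 117.9
```

Emit:
arm_command:
  plan:
    - {"translation": [0,0,0],"delta_rot": [0.03,0,0]}
    - {"translation": [0,0,0],"delta_rot": [-0.05,0,0]}
    - {"translation": [0,0,0],"delta_rot": [-0.08,0,0]}
    - {"translation": [0,0,0],"delta_rot": [-0.08,0,0]}
    - {"translation": [0,0,0],"delta_rot": [-0.08,0,0]}
    - {"translation": [0,0,0],"delta_rot": [-0.08,0,0]}
    - {"translation": [0,0,0],"delta_rot": [-0.08,0,0]}
    - {"translation": [0,0,0],"delta_rot": [-0.05,0,0]}
    - {"translation": [0,0,0],"delta_rot": [-0.03,0,0]}
    - {"translation": [0,0,0],"delta_rot": [0,0,0]}

```text
t: 32.85
tcp_pos: [0.5517, -0.1972, 0.3868]
ee_rot: [2.617, 0.543, 1.601]
ft_force: [0.8, -0.2, -6.4]
grip_width: 0.212
grasp_force: 117.9
```

```bash
python3 m.py; python3 g.py
```

```text
slopes deg toward -x 25.4 +y 31.1 total 42.2 foot z 0.190
rows x from -144 step 12 (taped corner top right); cols y -108..108
 -138  .  .  .  .  .  .  1  2  .  .  2  .  .  .  .  .  .  .
 -126  .  .  .  .  .  . 12 17 14 16 16 11 14  9  9  .  .  .
 -114  .  .  .  .  .  . 12 18 15 19 17 19 17 20 15  .  .  .
 -102  .  .  .  .  .  .  .  5  2  2  4  3 10  9  1  .  .  .
32.9 [ 0.5521 -0.1972  0.3872] [149.9523  31.1343  91.7483] q [-0.443  -0.3331  2.0205 -0.252   0.7502 -0.501 ] F [ 0.3168  0.0042 -4.9752] 0.21414918938113667 117.9257082939148
```

Emit:
arm_command:
  plan:
    - {"translation": [0,0,0],"delta_rot": [0.03,0,0]}
    - {"translation": [0,0,0],"delta_rot": [0.055,0,0]}
    - {"translation": [0,0,0],"delta_rot": [0.055,0,0]}
    - {"translation": [0,0,0],"delta_rot": [0.055,0,0]}
    - {"translation": [0,0,0],"delta_rot": [0.055,0,0]}
    - {"translation": [0,0,0],"delta_rot": [0.055,0,0]}
    - {"translation": [0,0,0],"delta_rot": [0.055,0,0]}
    - {"translation": [0,0,0],"delta_rot": [0.055,0,0]}
    - {"translation": [0,0,0],"delta_rot": [0.055,0,0]}
    - {"translation": [0,0,0],"delta_rot": [0.055,0,0]}

```text
t: 33.9
tcp_pos: [0.5552, -0.1966, 0.388]
ee_rot: [-2.848, 0.545, 1.6]
ft_force: [0.5, -0.7, -5.9]
grip_width: 0.214
grasp_force: 118.0
```

Emit:
arm_command:
  plan:
    - {"translation": [0,0,0],"delta_rot": [0.04,0,0]}
    - {"translation": [0,0,0],"delta_rot": [-0.04,0,0]}
    - {"translation": [0,0,0],"delta_rot": [-0.08,0,0]}
    - {"translation": [0,0,0],"delta_rot": [-0.08,0,0]}
    - {"translation": [0,0,0],"delta_rot": [-0.08,0,0]}
    - {"translation": [0,0,0],"delta_rot": [-0.08,0,0]}
    - {"translation": [0,0,0],"delta_rot": [-0.08,0,0]}
    - {"translation": [0,0,0],"delta_rot": [-0.08,0,0]}
    - {"translation": [0,0,0],"delta_rot": [-0.04,0,0]}
    - {"translation": [0,0,0],"delta_rot": [0,0,0]}

```text
t: 34.9
tcp_pos: [0.5516, -0.1972, 0.3868]
ee_rot: [2.625, 0.543, 1.601]
ft_force: [-0.3, -0.4, -5.9]
grip_width: 0.216
grasp_force: 118.1
```

```bash
python3 m.py; python3 g.py
```

```text
slopes deg toward -x 25.0 +y 31.1 total 41.9 foot z 0.191
rows x from -144 step 12 (taped corner top right); cols y -108..108
 -138  .  .  .  .  .  .  .  3  .  1  2  .  .  .  .  .  .  .
 -126  .  .  .  .  .  .  7 19 13 16 17  7  4  2  7  .  .  .
 -114  .  .  .  .  .  .  7 19 16 18 18 18 19 18 15  .  .  .
 -102  .  .  .  .  .  .  .  5  3  1  6  8 18 19  5  .  .  .
  -90  .  .  .  .  .  .  .  .  .  .  .  .  3  2  .  .  .  .
34.95 [ 0.5522 -0.1972  0.3873] [150.4008  31.1519  91.738 ] q [-0.44   -0.3293  2.0161 -0.2605  0.7584 -0.4928] F [ 0.3978  0.1614 -5.1854] 0.216741907547783 118.19031000137329
```

Emit:
arm_command:
  plan:
    - {"translation": [0,0,0],"delta_rot": [0.03,0,0]}
    - {"translation": [0,0,0],"delta_rot": [0.055,0,0]}
    - {"translation": [0,0,0],"delta_rot": [0.055,0,0]}
    - {"translation": [0,0,0],"delta_rot": [0.055,0,0]}
    - {"translation": [0,0,0],"delta_rot": [0.055,0,0]}
    - {"translation": [0,0,0],"delta_rot": [0.055,0,0]}
    - {"translation": [0,0,0],"delta_rot": [0.055,0,0]}
    - {"translation": [0,0,0],"delta_rot": [0.055,0,0]}
    - {"translation": [0,0,0],"delta_rot": [0.055,0,0]}
    - {"translation": [0,0,0],"delta_rot": [0.055,0,0]}

```text
t: 35.95
tcp_pos: [0.5556, -0.1966, 0.3882]
ee_rot: [-2.84, 0.546, 1.6]
ft_force: [0.1, -0.6, -5.4]
grip_width: 0.216
grasp_force: 118.2
```

Emit:
arm_command:
  plan:
    - {"translation": [0,0,0],"delta_rot": [0.04,0,0]}
    - {"translation": [0,0,0],"delta_rot": [0,0,0]}
    - {"translation": [0,0,0],"delta_rot": [-0.07,0,0]}
    - {"translation": [0,0,0],"delta_rot": [-0.08,0,0]}
    - {"translation": [0,0,0],"delta_rot": [-0.08,0,0]}
    - {"translation": [0,0,0],"delta_rot": [-0.08,0,0]}
    - {"translation": [0,0,0],"delta_rot": [-0.08,0,0]}
    - {"translation": [0,0,0],"delta_rot": [-0.08,0,0]}
    - {"translation": [0,0,0],"delta_rot": [-0.08,0,0]}
    - {"translation": [0,0,0],"delta_rot": [-0.02,0,0]}

```text
t: 36.95
tcp_pos: [0.5506, -0.1968, 0.3866]
ee_rot: [2.615, 0.544, 1.602]
ft_force: [-0.5, 0.4, -5.5]
grip_width: 0.217
grasp_force: 118.2
```

```bash
python3 m.py; python3 g.py
```

```text
slopes deg toward -x 25.5 +y 31.2 total 42.3 foot z 0.190
rows x from -144 step 12 (taped corner top right); cols y -108..108
 -126  .  .  .  .  .  .  .  .  .  .  .  .  .  .  8  .  .  .
 -114  .  .  .  .  .  .  .  .  .  .  .  .  .  . 12  .  .  .
 -102  .  .  .  .  .  .  .  .  .  .  .  .  .  .  2  .  .  .
  -90  .  .  .  .  .  .  .  .  .  .  .  .  .  . 13  .  .  .
  -78  .  .  .  .  .  .  .  .  .  .  .  .  5 13 14  .  .  .
  -66  .  .  .  .  .  .  .  .  .  .  .  . 16 19 12  .  .  .
  -54  .  .  .  .  .  .  .  .  .  .  .  .  7 17 16  .  .  .
  -42  .  .  .  .  .  .  .  .  .  .  .  .  .  . 15  .  .  .
  -30  .  .  .  .  .  .  .  .  .  .  .  .  .  .  2  .  .  .
37.0 [ 0.5507 -0.197   0.3865] [149.853   31.1877  91.7688] q [-0.4444 -0.3376  2.0255 -0.2503  0.7474 -0.504 ] F [ 0.9255  0.6516 -6.1382] 0.21873751354191456 118.16165685653687
```

Emit:
arm_command:
  plan:
    - {"translation": [0,0,0],"delta_rot": [-0.025,0.025,0]}
    - {"translation": [0,0,0],"delta_rot": [-0.025,0.025,0]}
    - {"translation": [0,0,0],"delta_rot": [-0.025,0.025,0]}
    - {"translation": [0,0,0],"delta_rot": [-0.025,0.025,0]}
    - {"translation": [0,0,0],"delta_rot": [-0.025,0.025,0]}
    - {"translation": [0,0,0],"delta_rot": [-0.025,0.025,0]}
    - {"translation": [0,0,0],"delta_rot": [0,0,0]}
    - {"translation": [0,0,0],"delta_rot": [0,0,0]}
    - {"translation": [0,0,0],"delta_rot": [0,0,0]}
    - {"translation": [0,0,0],"delta_rot": [0,0,0]}

```text
t: 38.0
tcp_pos: [0.5526, -0.1966, 0.3874]
ee_rot: [2.444, 0.352, 1.752]
ft_force: [-0.1, -0.2, -5.4]
grip_width: 0.213
grasp_force: 118.3
```

```bash
python3 m.py; python3 g.py
```

```text
slopes deg toward -x 37.1 +y 20.2 total 44.0 foot z 0.185
rows x from -144 step 12 (taped corner top right); cols y -108..108
 -126  .  .  .  .  .  .  .  .  .  .  .  5 16  7  .  .  .  .
 -114  .  .  .  .  .  .  .  .  .  .  .  5 16  8  .  .  .  .
 -102  .  .  .  .  .  .  .  .  .  .  .  .  6  4  .  .  .  .
38.05 [ 0.5525 -0.1966  0.3874] [140.0079  20.1702 100.4044] q [-0.6427 -0.378   2.0623  0.4267  0.7844 -1.1526] F [ 0.0813  0.0475 -5.2062] 0.21294270796967887 118.3150041103363
```

Emit:
arm_command:
  plan:
    - {"translation": [0,0,0],"delta_rot": [0.01,-0.015,0]}
    - {"translation": [0,0,0],"delta_rot": [0.015,-0.02,0]}
    - {"translation": [0,0,0],"delta_rot": [0.02,-0.02,0]}
    - {"translation": [0,0,0],"delta_rot": [0.02,-0.02,0]}
    - {"translation": [0,0,0],"delta_rot": [0.01,-0.01,0]}
    - {"translation": [0,0,0],"delta_rot": [0,0,0]}
    - {"translation": [0,0,0],"delta_rot": [0,0,0]}
    - {"translation": [0,0,0],"delta_rot": [0,0,0]}
    - {"translation": [0,0,0],"delta_rot": [0,0,0]}
    - {"translation": [0,0,0],"delta_rot": [0,0,0]}

```text
t: 39.05
tcp_pos: [0.5523, -0.1973, 0.3873]
ee_rot: [2.526, 0.457, 1.662]
ft_force: [0.8, 0.2, -4.8]
grip_width: 0.217
grasp_force: 118.3
```

```bash
python3 m.py
python3 - <<'E'
from h import *
from station import vision
v=vision.get_image("side");a=cv2.resize(v["img"][0:170,190:360],None,fx=3,fy=3,interpolation=cv2.INTER_CUBIC)
b=cv2.resize(v["img"][150:340,130:330],(285*200//190,285));c=np.zeros((510,300,3),np.uint8);c[:285]=b
cv2.imwrite("pics/s9.png",np.hstack([a[:510],c]))
E
```

```text
slopes deg toward -x 31.2 +y 26.2 total 42.9 foot z 0.186
rows x from -144 step 12 (taped corner top right); cols y -108..108
 -138  .  .  .  .  .  .  .  .  .  .  .  .  1  .  .  .  .  .
 -126  .  .  .  .  .  .  .  .  .  .  .  6 17 14  4  .  .  .
 -114  .  .  .  .  .  .  .  .  .  .  .  7 16 19  6  .  .  .
 -102  .  .  .  .  .  .  .  .  .  .  .  .  6  7  .  .  .  .
  -90  .  .  .  .  .  .  .  .  .  .  .  .  .  .  3  .  .  .
  -78  .  .  .  .  .  .  .  .  .  .  .  .  .  .  1  .  .  .
  -54  .  .  .  .  .  .  .  .  .  .  .  .  .  .  3  .  .  .
```

View pics/s9.png

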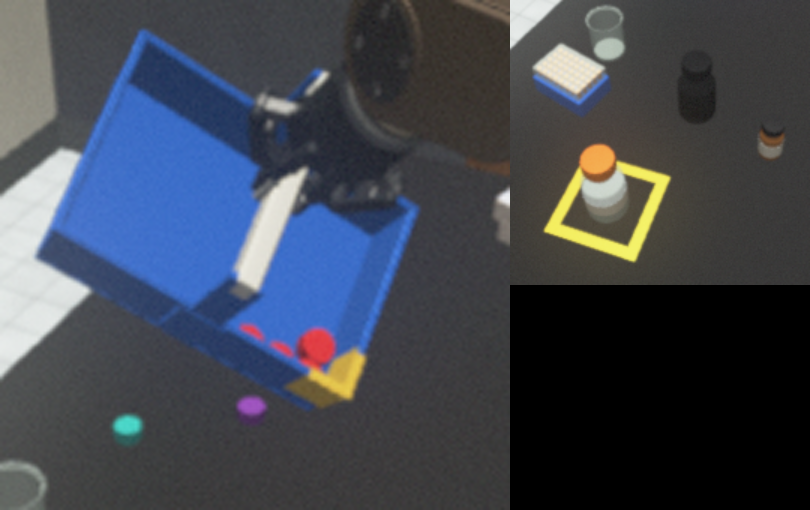

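The last picture shows all four red caps bunched in the taped corner: one by the −x wall at crop (317,345), one in the corner (310,365), and two along the +y wall at (280,350) and (250,330). The bottle stands inside the square, the bystanders have not moved, and the tote is held steady.

```bash
python3 -c "
from station import order;print(order.finish_job())"
```

```text
the job is handed in; nothing more can be done
None
```

I handed the job in at about 39 s of the 58 s allowed: the bottle stands upright in the yellow square, and the tote is held steady in the air, tilted about 43° with all four red caps bunched in the taped corner; the beaker, tip box and amber bottle were not touched.

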